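# Three glue blocks from the bench dispenser

### The arm

A 6-joint arm with a two-finger parallel gripper is mounted at the origin on the work surface. World frame = base frame: x ahead of the robot, y to its left, z up, the work surface at z = 0. Lengths are in m, angles in rad, forces in N, time in s.
With the tool pointing down it reaches from about 0.375 to 0.9 m from the base axis. Payload 3.1 kg.
Tool frame: the origin (TCP) lies at the very end of the fingers, on their centre line; the grasp point (between the pads) lies 19 mm behind it (bot.grip_point_offset is the distance from the TCP to the grasp point, in m); z points along the fingers, x is the direction in which the jaws open and shut, and the axes are right-handed (so a half turn about z gives the same grasp; the last joint's range is limited). The gripper opens to 85 mm and grips with 20 to 120 N. Pads are 22 mm wide; open, the fingers measure 114 mm over their backs; the gripper's body (76 mm by 85 mm) begins 54 mm behind the grasp point. The pads swing forward as they close: fully open they stand 13 mm farther back than shut.
Start: joints at [0.968, 0.527, 1.433, -0, 1.181, -0.178], TCP at [0.258, 0.569, 0.231] pointing down, gripper open.
Joint ranges: [-3.08, 3.08], [-0.75, 2.2], [0.22, 2.44], [-1.43, 4.57], [0, 2.65], [-2.85, 2.85]. Speed limits (rad/s): [2.79, 2.79, 3.14, 3.14, 3.14, 3.14].

### API

Orientations are given as a 3x3 rotation matrix whose columns are the frame's x, y, z axes.
In Python, from bench import bot gives the robot as it stands.
- The arm moves only by the tool send_rows, never from a script. Its argument "plan" is a list of rows, each a list of 4 numbers: the shift along the world's x, y, z in cm, then the turn about the world's z in degrees. A call has 1 to 12 rows; each row shifts and turns the commanded pose from where the row before left it; what a row does not reach is not made up. A row lasts 1/12 s, in which the tool goes at most 41.7 mm and 7.16 degrees, less where a joint would pass 70% of its speed; a pose out of reach is approached as far as the arm can. A call with a gripper value outside its range is refused whole. "jaw" is the finger opening in cm, from 0 to 8.54, set as the call begins (left out, the last holds). The fingers move at their own pace and stop on an object; the grip force is fixed at half the most. Time passes only in rows, so rows that do not move let the fingers close. It gives the time, the measured TCP pose, the force and the opening at its end, in the units of the state.
- bot.get_state(): the state, without advancing time (a new reading comes with each control period).
- bot.capture(name): name is "scene" or "top" or "wrist"; returns (picture, depth): 420x560x3 uint8, red, green, blue; 420x560 float32, m along the optical axis (not along the pixel's ray), 0 where there is no reading.
- bot.calibration(name): a dict with "K" (3x3 intrinsics, pixels), "k1" (the pictures are not rectified: a ray, as slopes to the right and down, at radius r is drawn at 1 + k1 r^2 times it, then the intrinsics apply), "pose" (4x4, takes a point from camera to world coordinates). Camera axes: x right, y down, z forward; pixel columns grow to the right and rows downward; lengths in m; the calibration is good to about 2 mm. A picture is of the moment at which its call begins: read the wrist's pose just before it. calibration takes no time and is no camera call; for the wrist camera it gives the pose at the moment of the call.
- bot.finish_job(): hands the job in, once; it reports no verdict.
The state is a dict: "time": time; "joint_pos": joint angles; "dq": joint speeds; "joint_torque": joint torques, N m; "tcp_pos": TCP position; "eef_rot": TCP orientation; "wrist_force": force on the tool from outside, world axes, zero at the start; "torque": the same for the moment, N m; "gripper_width": finger opening in m.
Only numpy, scipy, OpenCV 4.12 (cv2) and the standard library are available. Lean on these libraries where they do the work, as an engineer would, in place of code of your own. Each camera call takes 0.05 s, during which the arm holds its last target. There are 200 camera calls.

### The job

Two block dispensers stand on the workbench. On the narrow one, the one that holds the short blocks, press the sprung lever fully down and let it come fully back up, three times, so that exactly three blocks have dropped out, the third lies in the tray and the fourth stays in the magazine. Leave the lever of the wide dispenser alone.

Things in the scene. Friction and masses are not known exactly. Their poses are not given: they have to be found in the camera images.
- narrow: NARROW dispenser, fixed to the bench left or right of the wide one: plywood magazine 60 mm wide, 205 mm high, holding five short blocks. Origin on the bench under the magazine's middle; x points from lever to tray. Tray beyond the magazine, 34 to 194 mm along x, floor 17 mm and rim 57 mm up. The lever's pad is 157 mm along -x, on the robot's side, with free space above.
- narrow_pad (a point): Press here: centre of the top of the black pad (45 x 40 mm) on the narrow dispenser's lever, 224 mm above the bench at rest, sloping 14 degrees up to its free end. Sprung: straight down, 3.5 N at first, 8 N at the bottom, 54 mm to the stop. A block drops only after 45 mm or more; 50 is sure. Let go, it springs up in half a second and the stack sinks by one block.
- wide_pad (a point): The same point on the like lever of the WIDE dispenser (magazine 100 mm wide, three long blocks 85 mm wide). Not to be pressed.
- block_3: Third block from the bottom of the narrow dispenser's stack. Wood, 30 x 45 x 18 mm (x, y, z), origin at the centre of its underside, 136 mm above the bench at the start. Each full press and return lowers the stack by 18 mm; the third press pushes this block off the magazine floor (100 mm up) and it slides down a short chute into the tray.
- block_4: Fourth block from the bottom of the same stack, same size, origin at the centre of its underside: 154 mm above the bench at the start and 136, 118 and 100 mm after one, two and three full presses and returns. At 100 mm it lies on the magazine floor, where it must stay.

How it is judged:
On the way, in this order (a step that is already met when the one before it is completed fails the run):
1. first press: the narrow dispenser's lever is well down (distance of narrow_pad from where it was at the start of the episode above 0.035 m), for 0.02 s.
2. first press done: the stack has come down by 1 block and the lever is back up (height (world z) of block_4 between 0.13 and 0.142 m and distance of narrow_pad from where it was at the start of the episode below 0.012 m), for 0.05 s.
3. second press: the narrow dispenser's lever is well down (distance of narrow_pad from where it was at the start of the episode above 0.035 m), for 0.02 s.
4. second press done: the stack has come down by 2 blocks and the lever is back up (height (world z) of block_4 between 0.112 and 0.124 m and distance of narrow_pad from where it was at the start of the episode below 0.012 m), for 0.05 s.
5. third press: the narrow dispenser's lever is well down (distance of narrow_pad from where it was at the start of the episode above 0.035 m), for 0.02 s.
6. third press done: the stack has come down by 3 blocks and the lever is back up (height (world z) of block_4 between 0.094 and 0.106 m and distance of narrow_pad from where it was at the start of the episode below 0.012 m), for 0.05 s.
At the end, for the whole second after the job is handed in: The third block lies at rest in the narrow dispenser's tray (origin below 75 mm over the bench, 35 to 210 mm horizontally from the fourth block), the fourth at rest on the magazine floor (100 mm up, within 6 mm); both levers are back up (within 12 mm for the narrow, 10 mm for the wide) (all of step 6 and height (world z) of block_3 below 0.075 m and horizontal distance between block_3 and block_4 between 0.035 and 0.21 m and linear speed of each of block_3, block_4 below 0.02 m/s and distance of wide_pad from where it was at the start of the episode below 0.01 m); the robot touches nothing.
It fails at once if the wide dispenser's lever is pressed (its pad moved more than 15 mm) (distance of wide_pad from where it was at the start of the episode above 0.015 m).
It also fails if it takes over 42 s, if anything falls off the work surface, if the arm or the gripper's body presses on something with over 40 N, if the wrist force passes 120 N, or if a joint passes its speed limit or range.

## Working session

There is one attempt and no reset: what is moved stays moved. The work goes in short steps, Python scripts to look and compute and a tool call to move; the robot and the scene stay as the last step left them, time stands still between calls to the robot, and variables do not carry over. Pictures are saved under pics/ and viewed, about 8 in all and at most 12, crops included, and the job is handed in when it is done.

Besides the shell and the picture viewer there is one more tool, called after "Emit:" as name([rows], argument=value, ...), one row to a line, values as JSON. send_rows: Moves the arm, as the interface text tells. Its arguments: {"type":"object","properties":{"plan":{"type":"array","items":{"type":"array","items":{"type":"number"}}},"jaw":{"type":"number"}},"required":["plan"]}

```bash
mkdir -p pics
cat > h.py <<'E'
import numpy as np, cv2
from bench import bot
def cloud(name, tag):
    c=bot.calibration(name); im,d=bot.capture(name)
    cv2.imwrite(f'pics/{tag}.png', im[:,:,::-1])
    h,w=d.shape; v,u=np.mgrid[:h,:w]
    p=np.stack([u,v],-1).reshape(-1,1,2).astype(np.float64)
    n=cv2.undistortPoints(p,np.array(c['K'],float),np.array([c['k1'],0,0,0,0.])).reshape(h,w,2)
    P=np.dstack([n*d[...,None],d]); T=np.array(c['pose'])
    W=P@T[:3,:3].T+T[:3,3]; W[d<=0]=np.nan
    np.savez(f'{tag}.npz',W=W,im=im); return im,W
E
python3 - <<'E'
from h import *
for n in('scene','top'): 
    im,W=cloud(n,n+'0'); print(n,bot.calibration(n)['pose'])
a=cv2.imread('pics/scene0.png');b=cv2.imread('pics/top0.png')
s=bot.get_state();print(s['time'],s['tcp_pos'],s['eef_rot'],s['gripper_width'])
E
```

```text
scene [[-0.75108056  0.36027981 -0.55324177  1.24729045]
 [ 0.66005097  0.42819322 -0.61723843  0.71554489]
 [ 0.01451584 -0.82876355 -0.55941064  0.82981837]
 [ 0.          0.          0.          1.        ]]
top [[-0.01095745 -0.99307897  0.11693631  0.47436062]
 [-0.99966171  0.01363787  0.02214652 -0.03018291]
 [-0.02358801 -0.11665408 -0.99289246  1.06402511]
 [ 0.          0.          0.          1.        ]]
0.1 [0.25719309 0.56894046 0.23043755] [[ 4.12126891e-01  9.11125813e-01 -1.08598568e-03]
 [ 9.11124495e-01 -4.12128185e-01 -1.58553369e-03]
 [-1.89218598e-03 -3.36027089e-04 -9.99998153e-01]] 0.08530821631224869
```

View pics/top0.png

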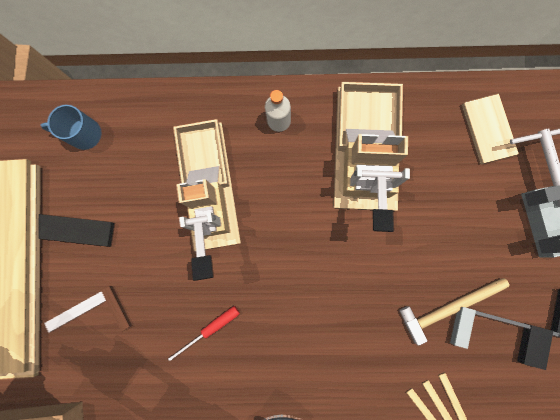

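View pics/scene0.png

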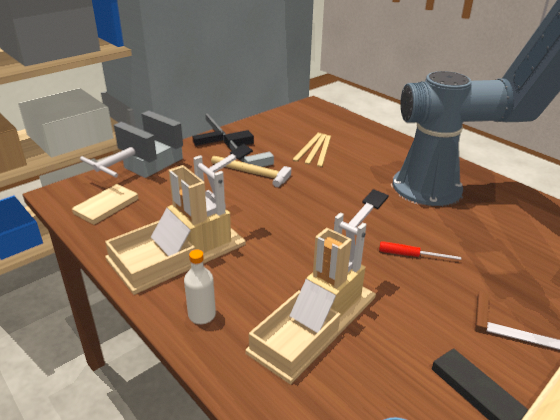

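Top view: the narrow dispenser is the left one, with its pad at about (202,268) and magazine at (192,191). The wide one is on the right, with its pad at (383,220). The scene view agrees.

Run:
```python
import numpy as np
z=np.load('top0.npz');W=z['W'];im=z['im'].astype(int)
for n,(u,v) in dict(narrow=(202,268),wide=(383,220)).items():
    w=W[v-22:v+22,u-22:u+22].reshape(-1,3);c=im[v-22:v+22,u-22:u+22].reshape(-1,3)
    m=(c.max(1)<60)&(w[:,2]>.19)&(w[:,2]<.26); q=w[m]
    print(n,m.sum(),q.min(0),q.max(0),(q.min(0)+q.max(0))/2,np.median(q,0))
    A=np.c_[q[:,:2],np.ones(len(q))];print('plane',np.linalg.lstsq(A,q[:,2],rcond=None)[0])
for b in [(150,240,165,245),(320,420,120,235)]:
    w=W[b[2]:b[3],b[0]:b[1]].reshape(-1,3); q=w[(w[:,2]>.198)&(w[:,2]<.212)&(w[:,0]>.5)]
    print('magtop',q.mean(0)); q=w[w[:,2]>.2]; print('max z',np.nanmax(w[:,2]),w[np.nanargmax(w[:,2])])
```

```text
narrow 436 [0.43776547 0.12550526 0.21493228] [0.4820422  0.16752957 0.23165225] [0.45990384 0.14651741 0.22329226] [0.45894946 0.14685978 0.22390076]
plane [-0.23536371 -0.03374549  0.33676751]
wide 426 [ 0.52607495 -0.22770923  0.21588366] [ 0.57017762 -0.18744974  0.23185203] [ 0.54812629 -0.20757949  0.22386784] [ 0.54778887 -0.20694764  0.22412947]
plane [-0.23907797  0.012265    0.3573991 ]
magtop [0.56767748 0.16383591 0.20362107]
max z 0.21755159334296859 [0.5597176  0.18847145 0.21755159]
magtop [ 0.65953829 -0.21431277  0.20364718]
max z 0.23185202971546637 [ 0.53385107 -0.19423985  0.23185203]
```

Emit:
send_rows([
  [0, 0, 4, 0],
  [0, 0, 3, 0],
  [2, -4.2, 0, 3.3],
  [2, -4.2, 0, 3.3],
  [2, -4.2, 0, 3.3],
  [2, -4.2, 0, 3.3],
  [2, -4.2, 0, 3.3],
  [2, -4.2, 0, 3.3],
  [2, -4.2, 0, 3.3],
  [2, -4.2, 0, 3.3],
  [2, -4.2, 0, 3.3],
  [2, -4.2, 0, 3.3],
], jaw=0)

```text
time: 1.1
tcp_pos: [0.4368, 0.1913, 0.3011]
eef_rot: [[-0.154, 0.988, -0.001], [0.988, 0.154, -0.0], [0.0, -0.001, -1.0]]
wrist_force: [0.4, -0.4, 0.0]
gripper_width: -0.0003
```

Emit:
send_rows([
  [0, 0, 0, 0],
  [0, 0, 0, 0],
  [0, 0, 0, 0],
])

```text
time: 1.35
tcp_pos: [0.4362, 0.1933, 0.301]
eef_rot: [[-0.149, 0.989, -0.001], [0.989, 0.149, 0.0], [0.001, -0.001, -1.0]]
wrist_force: [-0.8, 0.9, -0.4]
gripper_width: 0.0004
```

Target is (0.460, 0.1465): shift +2.4, -4.7. Then down to about 0.235 to find contact.

Emit:
send_rows([
  [1.2, -2.35, 0, 0],
  [1.2, -2.35, 0, 0],
  [0, 0, -3, 0],
  [0, 0, -3, 0],
  [0, 0, 0, 0],
  [0, 0, 0, 0],
  [0, 0, 0, 0],
])

```text
time: 1.93
tcp_pos: [0.4609, 0.1476, 0.2423]
eef_rot: [[-0.153, 0.988, 0.001], [0.988, 0.153, 0.0], [0.0, 0.001, -1.0]]
wrist_force: [0.7, -0.7, 0.2]
gripper_width: 0.0001
```

Run:
```python
from h import *
im,W=cloud('top','top1'); im2,W2=cloud('scene','scene1')
a=cv2.resize(im[180:330,110:310],(560,420)); b=cv2.resize(im2[130:310,260:500],(560,420))
cv2.imwrite('pics/c1.png',np.vstack([a,b])[:,:,::-1][::1]) if 0 else cv2.imwrite('pics/c1.png',cv2.resize(np.hstack([a,b]),(800,300))[:,:,::-1])
```

```text
(no output)
```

View pics/c1.png

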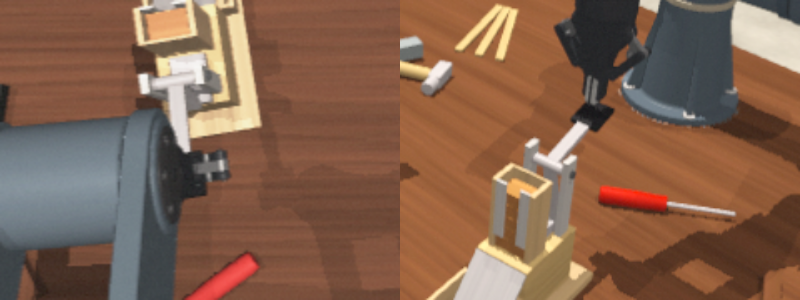

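The crop shows the closed fingertips just above the black pad at crop (590,110), clear of the bracket. Now the press.

Emit:
send_rows([
  [0, 0, -1.2, 0],
  [0, 0, -1.2, 0],
  [0, 0, -1.2, 0],
  [0, 0, -1.2, 0],
  [0, 0, -1.2, 0],
  [0, 0, 0, 0],
  [0, 0, 0, 0],
])

```text
time: 2.62
tcp_pos: [0.4608, 0.1467, 0.1827]
eef_rot: [[-0.151, 0.989, 0.001], [0.989, 0.151, 0.0], [0.0, 0.001, -1.0]]
wrist_force: [-1.9, -0.5, 5.7]
gripper_width: -0.0002
```

Emit:
send_rows([
  [0, 0, -0.8, 0],
  [0, 0, 0, 0],
  [0, 0, 0, 0],
])

```text
time: 2.87
tcp_pos: [0.462, 0.1469, 0.1755]
eef_rot: [[-0.151, 0.989, 0.004], [0.989, 0.151, 0.001], [0.0, 0.004, -1.0]]
wrist_force: [-1.7, 0.2, 7.4]
gripper_width: 0.0002
```

Emit:
send_rows([
  [0, 0, -0.3, 0],
  [0, 0, 0, 0],
  [0, 0, 0, 0],
])

```text
time: 3.12
tcp_pos: [0.4626, 0.1469, 0.1729]
eef_rot: [[-0.151, 0.989, 0.005], [0.989, 0.151, 0.001], [0.0, 0.005, -1.0]]
wrist_force: [-1.4, 1.4, 7.5]
gripper_width: 0.0001
```

Emit:
send_rows([
  [0, 0, -0.3, 0],
  [0, 0, 0, 0],
  [0, 0, 0, 0],
])

```text
time: 3.37
tcp_pos: [0.4629, 0.147, 0.1718]
eef_rot: [[-0.151, 0.988, 0.007], [0.988, 0.151, 0.001], [-0.0, 0.007, -1.0]]
wrist_force: [-4.7, -0.2, 20.4]
gripper_width: 0.0001
```

At the stop (force jumped to 20 N). Release and check.

Emit:
send_rows([
  [0, 0, 2.4, 0],
  [0, 0, 2.5, 0],
  [0, 0, 2.5, 0],
  [0, 0, 0, 0],
  [0, 0, 0, 0],
  [0, 0, 0, 0],
  [0, 0, 0, 0],
  [0, 0, 0, 0],
  [0, 0, 0, 0],
  [0, 0, 0, 0],
  [0, 0, 0, 0],
])

```text
time: 4.28
tcp_pos: [0.4605, 0.1462, 0.2408]
eef_rot: [[-0.151, 0.989, -0.001], [0.989, 0.151, -0.0], [0.0, -0.001, -1.0]]
wrist_force: [-0.0, 0.5, -0.8]
gripper_width: -0.0
```

Run:
```python
from h import *
im2,W2=cloud('scene','scene2'); im,W=cloud('top','top2')
a=cv2.resize(im[100:250,130:330],(560,420)); b=cv2.resize(im2[170:370,220:480],(560,420))
cv2.imwrite('pics/c2.png',cv2.resize(np.hstack([a,b]),(800,300))[:,:,::-1])
for t in('top0','top2'):
    w=np.load(t+'.npz')['W'][188:195,188:198]; print(np.nanmedian(w.reshape(-1,3),0))
```

```text
[0.61621178 0.1748345  0.19015435]
[0.61939151 0.17912953 0.17166058]
```

View pics/c2.png

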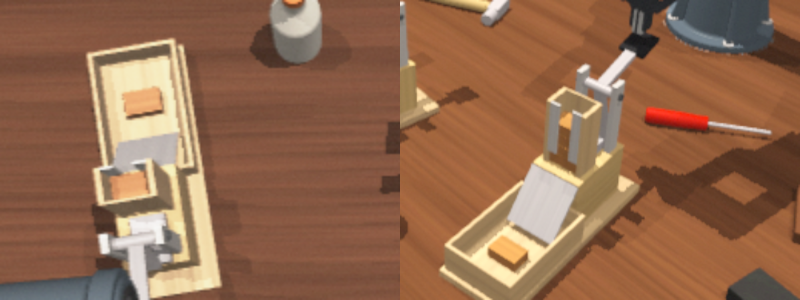

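One block lies in the tray (crop (142,102)) and the lever is up. The stack top dropped 18.5 mm, so it came down by one block. Second press, same travel.

Emit:
send_rows([
  [0, 0, -1.2, 0],
  [0, 0, -1.2, 0],
  [0, 0, -1.2, 0],
  [0, 0, -1.2, 0],
  [0, 0, -1.2, 0],
  [0, 0, -0.5, 0],
  [0, 0, -0.3, 0],
  [0, 0, -0.4, 0],
  [0, 0, 0, 0],
  [0, 0, 0, 0],
  [0, 0, 0, 0],
])

```text
time: 5.3
tcp_pos: [0.4621, 0.1464, 0.1717]
eef_rot: [[-0.151, 0.989, 0.004], [0.989, 0.151, 0.0], [-0.0, 0.004, -1.0]]
wrist_force: [-3.4, 0.0, 16.0]
gripper_width: 0.0001
```

Emit:
send_rows([
  [0, 0, 2.2, 0],
  [0, 0, 2.5, 0],
  [0, 0, 2.5, 0],
  [0, 0, 0, 0],
  [0, 0, 0, 0],
  [0, 0, 0, 0],
  [0, 0, 0, 0],
  [0, 0, 0, 0],
  [0, 0, 0, 0],
  [0, 0, 0, 0],
  [0, 0, 0, 0],
  [0, 0, 0, 0],
])

```text
time: 6.3
tcp_pos: [0.4606, 0.1462, 0.241]
eef_rot: [[-0.151, 0.989, -0.001], [0.989, 0.151, -0.0], [0.0, -0.001, -1.0]]
wrist_force: [-1.3, -0.1, 0.3]
gripper_width: -0.0
```

Run:
```python
from h import *
im2,W2=cloud('scene','scene3'); im,W=cloud('top','top3')
a=cv2.resize(im[100:250,130:330],(560,420)); b=cv2.resize(im2[170:370,220:480],(560,420))
cv2.imwrite('pics/c3.png',cv2.resize(np.hstack([a,b]),(800,300))[:,:,::-1])
print(np.nanmedian(W[188:195,188:198].reshape(-1,3),0))
```

```text
[0.62212734 0.18384076 0.1536534 ]
```

View pics/c3.png

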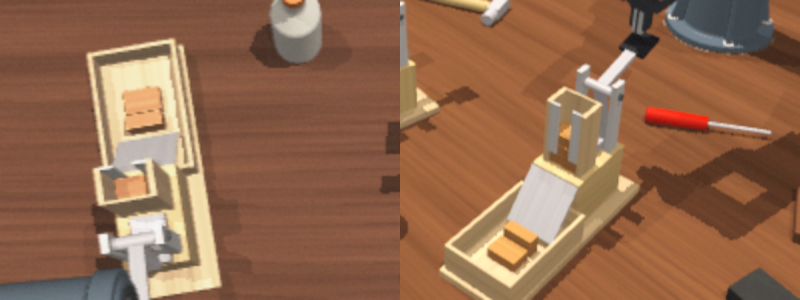

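There are now two blocks in the tray (crop (142,108)), and the stack is down another 18 mm. Third press, then release and retreat upward.

Emit:
send_rows([
  [0, 0, -1.2, 0],
  [0, 0, -1.2, 0],
  [0, 0, -1.2, 0],
  [0, 0, -1.2, 0],
  [0, 0, -1.2, 0],
  [0, 0, -0.5, 0],
  [0, 0, -0.3, 0],
  [0, 0, -0.4, 0],
  [0, 0, 0, 0],
  [0, 0, 0, 0],
  [0, 0, 0, 0],
])

```text
time: 7.32
tcp_pos: [0.4621, 0.1465, 0.1718]
eef_rot: [[-0.151, 0.989, 0.004], [0.989, 0.151, 0.0], [-0.0, 0.004, -1.0]]
wrist_force: [-3.7, 0.4, 16.7]
gripper_width: 0.0
```

Emit:
send_rows([
  [0, 0, 2.2, 0],
  [0, 0, 2.5, 0],
  [0, 0, 2.5, 0],
  [0, 0, 2, 0],
  [0, 0, 2, 0],
  [0, 0, 2, 0],
  [0, 0, 0, 0],
  [0, 0, 0, 0],
  [0, 0, 0, 0],
  [0, 0, 0, 0],
  [0, 0, 0, 0],
  [0, 0, 0, 0],
])

```text
time: 8.32
tcp_pos: [0.4601, 0.1462, 0.3002]
eef_rot: [[-0.151, 0.989, -0.002], [0.989, 0.151, -0.0], [0.0, -0.002, -1.0]]
wrist_force: [-0.6, 0.5, -0.8]
gripper_width: 0.0001
```

Emit:
send_rows([
  [0, 0, 0, 0],
  [0, 0, 0, 0],
  [0, 0, 0, 0],
  [0, 0, 0, 0],
  [0, 0, 0, 0],
  [0, 0, 0, 0],
])

```text
time: 8.82
tcp_pos: [0.4607, 0.1463, 0.3013]
eef_rot: [[-0.151, 0.989, 0.0], [0.989, 0.151, 0.0], [0.0, 0.0, -1.0]]
wrist_force: [0.5, -1.1, -0.8]
gripper_width: -0.0003
```

Run:
```python
from h import *
im2,W2=cloud('scene','scene4'); im,W=cloud('top','top4')
a=cv2.resize(im[100:250,130:330],(560,420)); b=cv2.resize(im2[170:370,220:480],(560,420))
cv2.imwrite('pics/c4.png',cv2.resize(np.hstack([a,b]),(800,300))[:,:,::-1])
print(np.nanmedian(W[188:193,190:196].reshape(-1,3),0))
W0=np.load('top0.npz')['W']
print('tray z max',np.nanmax(W[128:165,185:218,2]),'wide pad',W0[220,383],W[220,383])
```

```text
[0.62795547 0.1865767  0.13576359]
tray z max 0.06375354560122459 wide pad [ 0.54803482 -0.20814745  0.22302575] [ 0.54807955 -0.20825549  0.22251516]
```

View pics/c4.png

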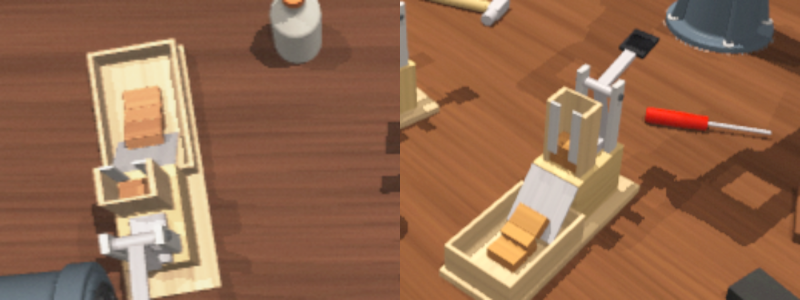

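Three blocks are in the tray, with the third at the chute's foot (crop (142,135), top pixel about (201,167)). I'll check its height, its distance from block 4, and that it is at rest.

Run:
```python
from h import *
im,W=cloud('top','top5'); o=np.load('top4.npz')
for I,X in((o['im'],o['W']),(im,W)):
    s=np.s_[140:178,185:218]; c=I[s].reshape(-1,3).astype(int); w=X[s].reshape(-1,3)
    q=w[(c[:,0]-c[:,2]>85)&(c[:,1]<150)&(w[:,2]<.12)]
    k=q[q[:,0]<q[:,0].min()+.03]
    print(len(q),q.min(0),q.max(0),'near30mm',k.mean(0),k[:,2].max(),'lever-axis dist from mag(.615,.168)',np.hypot(*(k.mean(0)[:2]-[.615,.168])))
s=bot.get_state();print(s['time'],s['wrist_force'])
```

```text
197 [0.68126065 0.16243496 0.01778087] [0.75791194 0.22023231 0.06993958] near30mm [0.69544944 0.1850466  0.05982007] 0.06993957545767837 lever-axis dist from mag(.615,.168) 0.082235626743033
196 [0.68087955 0.16247348 0.01808452] [0.75900361 0.22015963 0.0683166 ] near30mm [0.6952757  0.18495703 0.05986248] 0.06831660304333542 lever-axis dist from mag(.615,.168) 0.0820471175561601
8.9667 [ 1.18349096  0.06350449 -0.83620033]
```

Block 3 has its top at no more than 70 mm (underside about 45 mm), lies about 82 mm from the magazine, and is not moving. Handing in.

```bash
python3 -c "
from bench import bot
print(bot.finish_job())"
```

```text
the job is handed in; nothing more can be done
None
```

I pressed the narrow dispenser's lever fully down to its stop three times (16–20 N at the bottom) and let it come fully back up each time. I then lifted the arm clear and handed the job in at about 9 s; the hand-in reports no verdict.

- **Stack:** its top came down about 18 mm after each press (190, 172, 154, then 136 mm), so block 4 should lie on the magazine floor at 100 mm.
- **Block 3:** three blocks are in the tray. The third rests tilted against the others at the foot of the chute rather than flat. Its top is at most 70 mm above the bench, so its underside is below the 75 mm limit, and it lies about 82 mm from the magazine. It did not move between the last two pictures.
- **Levers:** the narrow lever looked fully up in the last picture, though I did not measure its height. The wide pad is within 1 mm of its start.

The arm ended with the fingers about 7 cm above the lever pad, touching nothing. None of my checks failed or disagreed.

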